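# Start the self-timer and show the bearing ball to the camera

## Robot

A 6-joint arm with a two-finger parallel gripper is mounted at the origin on a cart in front of the work surface, level with it; the furniture and walls round the work are solid. World frame = base frame: x ahead of the robot, y to its left, z up, the work surface at z = 0. Lengths are in mm, angles in rad, forces in N, time in s.
With the tool pointing down it reaches from about 375 to 900 mm from the base axis. Payload 3.1 kg.
Tool frame: the origin (TCP) lies midway between the tips of the shut fingers; the grasp point (between the pads) lies 19 mm behind it; z points along the fingers, y is the line along which they close (so a half turn about z gives the same grasp; the last joint's range is limited). The gripper opens to 87 mm and grips with 3 to 60 N. Pads are 19 mm wide; open, the fingers measure 117 mm over their backs; the gripper's body (75 mm by 190 mm) begins 51 mm behind the grasp point.
Start: joints at [1.018, 0.527, 1.433, -0, 1.181, -0.178], TCP at [228.18, 581.833, 184.848] pointing down, gripper open.
Joint ranges: [-3.08, 3.08], [-0.75, 2.2], [0.22, 2.44], [-1.43, 4.57], [0, 2.65], [-2.85, 2.85]. Speed limits (rad/s): [2.79, 2.79, 3.14, 3.14, 3.14, 3.14].

## Interface

Orientations are given as a unit quaternion [w, x, y, z].
In Python, from workcell import * gives the robot as it stands.
- The arm moves only by the tool move_arm, never from a script. Its argument "targets" is a list of rows, each an object with "grip": the opening, from 0 (shut) to 1 (fully open); "offset": the shift along the tool's x, y, z in cm, a list of three; "turn": the turn, a rotation vector about the tool's x, y, z in rad, a list of three. In form: [{"grip": grip, "offset": [x, y, z], "turn": [wx, wy, wz]}, ...]. A call has 1 to 10 rows; each row shifts and turns the commanded pose from where the row before left it, along the tool's axes as they then stand; what a row does not reach is not made up. A row lasts 1/12 s, in which the tool goes at most 41.7 mm and 7.16 degrees, less where a joint would pass 70% of its speed; a pose out of reach is approached as far as the arm can. A call with a gripper value outside its range is refused whole. The fingers move at their own pace and stop on an object; "grip_force" is the grip in N (left out, the last holds). Time passes only in rows, so rows that do not move let the fingers close. It gives the time, the measured TCP pose, the force, the opening and the grip force at its end, in the units of the state.
- state(): the state, without advancing time (a new reading comes with each control period).
- get_image(name): name is "scene" or "top" or "wrist"; returns a dict with "img" (400x640x3 uint8, red, green, blue), "z_map" (400x640 float32, mm along the optical axis (not along the pixel's ray), 0 where there is no reading), "fx", "fy", "cx", "cy" (pixels), "extrinsics" (4x4, takes a point from camera to world coordinates). Camera axes: x right, y up, looking along -z (the intrinsics and any distortion apply to the point x, -y, -z); pixel columns grow to the right and rows downward; lengths in mm; the calibration is good to about 2 mm. A picture is of the moment at which its call begins.
- finish_job(): hands the job in; it is judged then, once.
The state is a dict: "time_s": time; "qpos": joint angles; "qvel": joint speeds; "joint_torque": joint torques, N m; "eef_pos": TCP position; "eef_rot": TCP orientation; "wrist_force": force on the tool from outside, world axes, zero at the start; "torque": the same for the moment, N m; "finger_gap": opening from 0.0 (shut) to 1.0 (fully open); "grip_force": force on a finger pad.
Only numpy, scipy, OpenCV 4.12 (cv2) and the standard library are available. Lean on these libraries where they do the work, as an engineer would, in place of code of your own. Each camera call takes 0.05 s, during which the arm holds its last target. There are 200 camera calls.

## Task

A bearing ball lies in a dished plate on the rest of an inspection camera. Take the stylus out of its holder, push the small recessed self-timer button of the control box fully down with it for a moment, and stand the stylus back in its holder. Then lift the dish by its bail handle, give it a quarter turn so that its pointed nose points straight at the lens, and finish while still holding it there in the gripper, still and level in front of the lens, clear of everything, with the ball resting in the centre at the height of the lens; the ball must never leave the engraved ring, and the other things lying about stay where they are.

Things in the scene. Friction and masses are not known exactly. Their poses are not given: they have to be found in the camera images.
- control_box: fixed grey box 130 (its x) x 70 (y) x 45 mm high, lying on the table; origin at the centre of its underside. Two bores open in its top: the 14 mm button bore at x = +34 mm and the 11 mm stylus hole at x = -32 mm, both at y = 0
- button_mouth (a point): centre of the mouth of the 14 mm bore in the top face of the control box; the black button (11 mm wide, flat) lies 8 mm below this point and is pressed straight down
- timer_button (a joint): travel of the self-timer button in m: 0 = up, 0.004 = fully down. Spring: 1 N to start, 5 N fully down; it comes back up by itself
- holder_mouth (a point): centre of the mouth of the 11 mm wide, 45 mm deep stylus hole in the top face of the control box
- stylus: loose steel stylus, 105 mm long, 80 g, standing upright in its holder; origin at its lower tip, z up along it. A thin 6 mm pin from 0 to 40 mm, a collar 26 mm wide from 40 to 45 mm (it rests on the box top, so in the holder the tip is 40 mm below the mouth), a round grip 16 mm wide from 45 to 105 mm
- camera_stand: fixed stand: base plate 270 x 75 x 6 mm with a round rest 80 mm wide, 20 mm high above the table, under the dish; the black camera (66 mm wide, top at 136 mm) stands at its +x end. Origin on the table under the middle of the rest; x points from the rest to the camera, z up
- lens (a point): centre of the front of the camera lens, 129 mm from the middle of the rest along the stand's x, 100 mm above the table; it looks back along the stand's -x
- dish: loose round dished dark steel plate, 123 mm wide, 220 g; origin at the centre of its underside, z up, x towards a pointed nose on the rim (tip 83 mm from the centre). Its floor is a shallow cone, lowest at the centre (8 mm above the underside), rising at 6 degrees to radius 30 mm, then at 14 degrees to the 20 mm high rim; an engraved circle of radius 24 mm surrounds the centre
- bail (a point): middle of the bail handle's straight bar, 101 mm above the centre of the dish's underside. The bar runs along the dish's y, 12 x 12 mm thick, 133 mm long, on two upright legs at the rim. At the start the dish's nose points about a quarter turn anticlockwise (seen from above) away from the camera
- ball_mid (a point): centre of the loose steel ball, 28 mm across, 90 g, which rests in the middle of the dish with its centre 22 mm above the dish's underside
- grease_tin: bystander: round tin 68 mm wide, 53 mm high, origin under its centre; leave alone
- spanner_3: bystander: combination spanner 179 mm long, lying flat, origin at its middle underneath; leave alone
- tape_measure: bystander: tape measure 39 x 83 x 66 mm, origin under its centre; leave alone
Not all that is in view belongs to the job. What is shaped like the stylus but pink, purple or red is not meant.

How it is judged (in metres and radians):
On the way, in this order (a step that is already met when the one before it is completed fails the run):
1. the self-timer button is pushed down with the stylus (value of joint timer_button above 0.003 m and contact force between stylus and timer_button above 0.5 N), for 0.2 s.
2. the stylus stands in its holder again, let go (horizontal distance between stylus and holder_mouth below 0.008 m and height (world z) of stylus below 0.012 m and angle between stylus's own z axis and vertical below 0.15 rad and contact force between each of the arm, the fingers and stylus below 0.1 N), for 0.2 s.
3. the dish is lifted clear of its rest, gripped (height (world z) of dish above 0.03 m and contact force between dish and camera_stand below 0.05 N and contact force between the fingers and dish above 1 N), for 0.2 s.
At the end, for the whole second after the job is handed in: Dish held still by its bail, touching nothing else, level within 5 degrees, nose to the lens within 11 degrees and 30 mm sideways, its centre 80 to 200 mm from the lens; ball within 12 mm of the dish centre and 20 mm of the lens height; stylus upright in its holder (contact force between the fingers and dish above 1 N and contact force between dish and camera_stand below 0.05 N and contact force between dish and control_box below 0.05 N and contact force between dish and grease_tin below 0.05 N and distance between the grasp point and bail below 0.07 m and height (world z) of dish above 0.045 m and contact force between dish and ball above 0.3 N and z of ball_mid in the frame of lens between -0.02 and 0.02 m and horizontal distance between ball_mid and dish below 0.012 m and angle between dish's own z axis and vertical below 0.09 rad and angle between the x axis of dish and the x axis of camera_stand, either way round below 0.2 rad and x of lens in the frame of dish between 0.08 and 0.2 m and y of lens in the frame of dish between -0.03 and 0.03 m and linear speed of dish below 0.03 m/s and angular speed of dish below 0.2 rad/s and horizontal distance between stylus and holder_mouth below 0.008 m and height (world z) of stylus below 0.012 m and angle between stylus's own z axis and vertical below 0.15 rad); the arm keeps its last pose, push and grip.
It fails at once if the ball left the engraved ring of the dish (more than 26 mm from the centre) (horizontal distance between ball_mid and dish above 0.026 m).
It fails at once if a bystander was moved by more than 30 mm (distance of any of grease_tin, spanner_3, tape_measure from where it was at the start of the episode above 0.03 m).
It also fails if it takes over 61 s, if anything falls off the work surface, if the arm or the gripper's body presses on something with over 40 N, if the wrist force passes 120 N, or if a joint passes its speed limit or range.

## Working session

There is one attempt and no reset: what is moved stays moved. The work goes in short steps, Python scripts to look and compute and a tool call to move; the robot and the scene stay as the last step left them, time stands still between calls to the robot, and variables do not carry over. Pictures are saved under pics/ and viewed, at most 10 in all, crops included, and the job is handed in when it is done.

Besides the shell and the picture viewer there is one more tool, called after "Request:" by a JSON object that holds its "fn" and its "kwargs", one argument or row to a line. move_arm: Moves the arm, as the interface text tells. Its arguments: {"type":"object","properties":{"targets":{"type":"array","items":{"type":"object","properties":{"grip":{"type":"number"},"offset":{"type":"array","items":{"type":"number"}},"turn":{"type":"array","items":{"type":"number"}}}}},"grip_force":{"type":"number"}},"required":["targets"]}

```bash
ls; mkdir -p pics; cat > h.py <<'E'
from workcell import *
import numpy as np, cv2
from scipy.spatial.transform import Rotation as R
def grab(n,save=None):
    d=get_image(n); 
    if save: cv2.imwrite('pics/'+save,d['img'][:,:,::-1])
    return d
def pts(d):
    z=d['z_map'];v,u=np.mgrid[:400,:640]
    p=np.stack([(u-d['cx'])/d['fx']*z,-(v-d['cy'])/d['fy']*z,-z,np.ones_like(z)],-1)
    P=p@np.array(d['extrinsics']).T; P[z==0]=np.nan
    return P[...,:3]
def ray(d,u,v,h):
    E=np.array(d['extrinsics']);o=E[:3,3]
    r=E[:3,:3]@np.array([(u-d['cx'])/d['fx'],-(v-d['cy'])/d['fy'],-1])
    return o+r*(h-o[2])/r[2]
E
python3 - <<'E'
from h import *
np.set_printoptions(precision=1,suppress=True)
for n in('top','scene'):
    d=grab(n,n+'0.png');print(n,d['fx'],d['cx'],d['cy'],{k:d[k] for k in d if k not in('img','z_map')})
    np.savez('pics/%s0.npz'%n,**d)
print(state())
E
```

```text
pics
top 478.5062399384844 320.85168192937 199.43080418261277 {'fx': 478.5062399384844, 'fy': 478.5062399384844, 'cx': 320.85168192937, 'cy': 199.43080418261277, 'extrinsics': array([[   0. ,    1. ,   -0.1,  403.7],
       [  -1. ,    0. ,    0. ,  387.9],
       [   0. ,    0.1,    1. , 1246.8],
       [   0. ,    0. ,    0. ,    1. ]])}
scene 363.06012642903016 318.1552214843378 205.3261769595634 {'fx': 363.06012642903016, 'fy': 363.06012642903016, 'cx': 318.1552214843378, 'cy': 205.3261769595634, 'extrinsics': array([[  0.5,   0.5,  -0.7, -86.3],
       [ -0.9,   0.3,  -0.4,  31.7],
       [  0. ,   0.8,   0.6, 594.2],
       [  0. ,   0. ,   0. ,   1. ]])}
{'time_s': 0.1, 'qpos': array([ 1. ,  0.5,  1.4, -0. ,  1.2, -0.2]), 'qvel': array([-0., -0., -0., -0., -0., -0.]), 'joint_torque': array([ -0. , -44.1, -17.7,   0.1,   0.1,  -0. ]), 'eef_pos': array([227.8, 581.2, 184. ]), 'eef_rot': array([-0. ,  0.2,  1. , -0. ]), 'wrist_force': array([ 0.1, -0.1, -0.2]), 'torque': array([-0.1, -0. ,  0. ]), 'grip_force': 0.0, 'finger_gap': 0.9994923321848337}
```

View pics/top0.png

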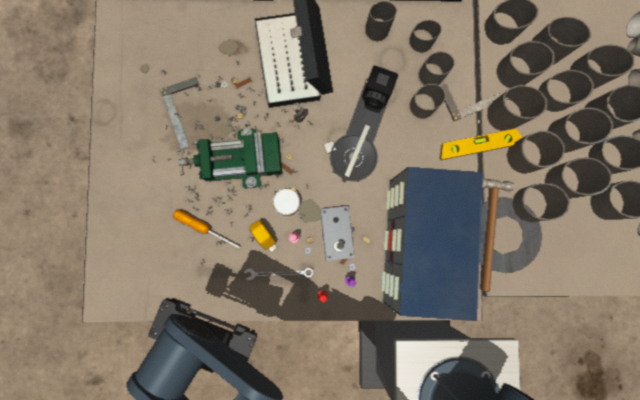

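View pics/scene0.png

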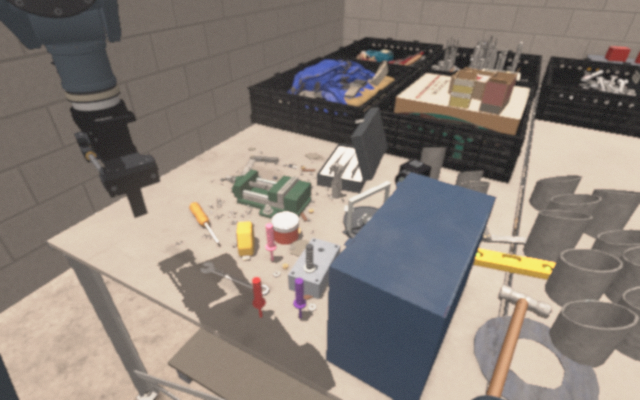

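Top view: the grey box is at (337,233) with a bore at (336,219) and the grey stylus at (339,245). The dish is at (355,158), with the bail running from (347,178) to (367,127), the camera at (378,88) and a tall blue cabinet from x=385 on. Stylus look-alikes in top view: pink (294,238), purple (351,281), red (323,297), and grey in the box (339,245). I choose the grey one and check it in a crop.

```bash
python3 - <<'E'
from h import *
np.set_printoptions(precision=1,suppress=True)
d=dict(np.load('pics/top0.npz'));P=pts(d);
s=dict(np.load('pics/scene0.npz'));S=pts(s)
a=d['img'][60:310,230:430];b=s['img'][160:320,230:390]
a=cv2.resize(a,(440,550),interpolation=3);b=cv2.resize(b,(360,360),interpolation=3)
o=np.zeros((550,800,3),np.uint8);o[:,:440]=a;o[:360,440:]=b;cv2.imwrite('pics/crop.png',o[:,:,::-1])
for u,v in[(336,219),(339,245),(340,243),(330,225),(345,252),(330,212),(355,158),(357,152),(347,178),(367,127),(378,88),(400,180),(470,300),(400,300),(286,201),(263,234),(378,75)]:print(u,v,P[v,u])
# box top
h=P[...,2];m=((abs(h-45)<4)).astype(np.uint8);m[:200]=0;m[275:]=0;m[:,:318]=0;m[:,358:]=0
c=max(cv2.findContours(m,0,2)[0],key=cv2.contourArea)
q=np.array([ray(d,u,v,45)[:2] for u,v in c[:,0]],np.float32);r=cv2.minAreaRect(q);print(r)
# stylus top & bail from both views
for n,Q in(('top',P),('sc',S)):
    w=Q.reshape(-1,3)
    c0=np.array(r[0])
    k=(np.hypot(*(w[:,:2]-c0).T)<60)&(w[:,2]>70)&(w[:,2]<125);print(n,'sty',k.sum(),w[k].mean(0),np.ptp(w[k],0) if k.any() else 0,np.median(w[k],0))
    c1=P[158,355,:2];k=(np.hypot(*(w[:,:2]-c1).T)<95)&(w[:,2]>110)&(w[:,2]<135)
    x=w[k];print('bail',k.sum(),x.min(0),x.max(0),np.median(x,0))
    if k.sum()>5:print(cv2.minAreaRect(x[:,:2].astype(np.float32)))
    k=(w[:,2]>150)&(w[:,0]>100)&(w[:,0]<800)&(w[:,1]>-150)&(w[:,1]<350);x=w[k];print('cab',k.sum(),np.percentile(x,[1,50,99],0))
E
```

```text
336 219 [458.5 312.9  39. ]
339 245 [393.7 310.4 110.6]
340 243 [398.4 308.  110.9]
330 225 [nan nan nan]
345 252 [375.8 291.2  48.7]
330 212 [475.8 328.5  46.4]
355 158 [599.9 272.7 124.3]
357 152 [613.5 268.4 128.8]
347 178 [554.6 290.2 103.2]
367 127 [675.4 243.4 123.2]
378 88 [769.4 217.  129.3]
400 180 [544.1 171.4 152.8]
470 300 [279.3  41.6 231.2]
400 300 [279.6 190.1 230.2]
286 201 [502.6 438.9  52.4]
263 234 [420.1 494.2  64.4]
378 75 [799.7 217.4 134.3]
((423.5111083984375, 311.6009521484375), (129.7455596923828, 70.02252197265625), 6.308259963989258)
top sty 42 [391.8 309.4 105.5] [14.3 15.9 41.4] [391.4 310.  109.3]
bail 282 [554.7 238.9 115. ] [679.3 299.2 132.4] [616.4 270.4 126.7]
((617.2765502929688, 269.3563232421875), (11.984658241271973, 132.20245361328125), 67.38017272949219)
cab 12692 [[106.7 -16.8 173.6]
 [392.9 105.4 231.9]
 [556.  190.7 300.1]]
sc sty 143 [387.2 305.1  93.7] [15.1 15.4 40.9] [385.8 304.7  94.6]
bail 300 [552.4 238.  110.2] [676.7 299.6 128.4] [610.4 268.7 124.6]
((616.1119995117188, 268.3719482421875), (15.191862106323242, 133.9895477294922), 67.58284759521484)
cab 18605 [[235.3  11.1 153.6]
 [309.6  94.1 231. ]
 [550.1 188.2 233.1]]
```

View pics/crop.png

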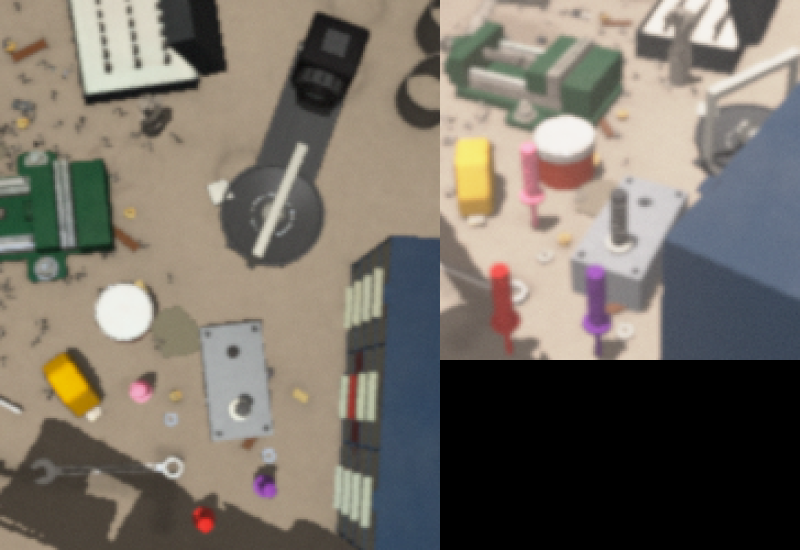

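The crop confirms that the grey stylus with the white collar stands in the box, and that pink, red and purple are decoys. Next I work out the approach above the stylus and the cabinet edge.

```bash
cat >> h.py <<'E'
np.set_printoptions(precision=2,suppress=True)
def rot(s):
    q=s['eef_rot'];return R.from_quat([q[1],q[2],q[3],q[0]]).as_matrix()
def plan(xyz=None,yaz=None):
    """cm offset in present tool axes to TCP xyz; then turn so that tool y has azimuth yaz (deg, mod 180), plus levelling"""
    s=state();M=rot(s);az=np.degrees(np.arctan2(M[1,1],M[0,1]))
    print('t',s['time_s'],'tcp',s['eef_pos'],'yaz',az,'zaxis',M[:,2],'q',s['qpos'],'F',s['wrist_force'],s['finger_gap'],s['grip_force'])
    if xyz is not None:print('offset cm',M.T@(np.array(xyz)-s['eef_pos'])/10)
    if yaz is not None:
        a=(yaz-az+90)%180-90;a=np.radians(a);print('dyaw deg',np.degrees(a))
        y=np.array([np.cos(np.radians(az)+a),np.sin(np.radians(az)+a),0]);z=np.array([0,0,-1.]);T=np.c_[np.cross(y,z),y,z]
        print('turn rotvec',R.from_matrix(M.T@T).as_rotvec(),'then offset in new axes',(T.T@(np.array(xyz)-s['eef_pos'])/10) if xyz is not None else '')
E
python3 - <<'E'
from h import *
plan([391.7,309,150],6.3)
d=dict(np.load('pics/top0.npz'));P=pts(d)
for lo,hi in((60,140),(140,190),(190,260)):
    m=(P[...,2]>lo)&(P[...,2]<hi)&(P[...,0]>240)&(P[...,0]<620)&(P[...,1]<235)&(P[...,1]>-100)
    x=P[m];print(lo,hi,m.sum(),np.percentile(x,[0,2,98,100],0) if m.any() else '')
    if m.any():print(cv2.boxPoints(cv2.minAreaRect(x[:,:2].astype(np.float32))))
# camera body top
m=(P[...,2]>100)&(P[...,2]<145)&(P[...,0]>700)&(P[...,0]<860)&(P[...,1]>150)&(P[...,1]<290);x=P[m]
print(m.sum(),np.median(x,0),cv2.minAreaRect(x[:,:2].astype(np.float32)))
# dish plate rim
m=(P[...,2]>20)&(P[...,2]<52)&(np.hypot(P[...,0]-616,P[...,1]-269)<95);x=P[m][:,:2];print(m.sum(),cv2.minEnclosingCircle(x.astype(np.float32)))
r=np.hypot(*(x-[616,269]).T);k=np.argsort(r)[-12:];print(np.c_[x[k],r[k]])
E
```

```text
t 0.1 tcp [227.81 581.22 183.96] yaz 68.58190251518444 zaxis [-0. -0. -1.] q [ 1.02  0.53  1.43 -0.    1.18 -0.18] F [ 0.14 -0.12 -0.25] 0.9994923321848337 0.0
offset cm [-25.2  -19.35   3.42]
dyaw deg -62.28190251518445
turn rotvec [-0.    0.    1.09] then offset in new axes [-28.86  13.3    3.4 ]
60 140 952 [[247.87 167.17  60.15]
 [253.93 170.47  61.85]
 [557.35 196.17 138.41]
 [563.93 197.17 139.9 ]]
[[247.26 183.94]
 [563.36 162.52]
 [564.48 179.07]
 [248.38 200.48]]
140 190 404 [[248.5  168.51 140.02]
 [249.12 170.28 140.61]
 [558.87 192.96 189.83]
 [563.86 197.61 189.98]]
[[247.94 184.01]
 [563.29 162.79]
 [564.35 178.5 ]
 [248.99 199.72]]
190 260 12024 [[240.07   7.13 190.02]
 [248.69  19.75 194.7 ]
 [551.98 187.25 235.77]
 [564.68 198.08 239.33]]
[[235.95  27.64]
 [553.23   5.59]
 [565.27 178.94]
 [247.99 200.99]]
940 [776.21 214.08 129.35] ((777.5653686523438, 213.02450561523438), (66.0718002319336, 87.9944839477539), 68.81104278564453)
1609 ((622.4945068359375, 278.0394592285156), 71.13177490234375)
[[639.71 340.9   75.71]
 [653.54 335.62  76.46]
 [649.01 338.04  76.53]
 [642.27 340.91  76.56]
 [651.1  338.15  77.55]
 [646.09 340.67  77.73]
 [647.86 340.83  78.58]
 [643.77 343.18  79.21]
 [650.08 340.91  79.57]
 [646.42 343.18  80.17]
 [647.56 343.45  80.86]
 [650.66 343.36  82.04]]
```

Request:
{"fn": "move_arm", "kwargs": {
  "targets": [
    {"grip": 1, "offset": [-2.5, -1.94, 0.2], "turn": [0, 0, 0.11]},
    {"grip": 1, "offset": [-2.72, -1.7, 0.2], "turn": [0, 0, 0.11]},
    {"grip": 1, "offset": [-2.9, -1.37, 0.2], "turn": [0, 0, 0.11]},
    {"grip": 1, "offset": [-3.03, -1.04, 0.2], "turn": [0, 0, 0.11]},
    {"grip": 1, "offset": [-3.13, -0.7, 0.2], "turn": [0, 0, 0.11]},
    {"grip": 1, "offset": [-3.19, -0.36, 0.2], "turn": [0, 0, 0.11]},
    {"grip": 1, "offset": [-3.2, 0, 0.2], "turn": [0, 0, 0.11]},
    {"grip": 1, "offset": [-3.18, 0.35, 0.2], "turn": [0, 0, 0.11]},
    {"grip": 1, "offset": [-3.12, 0.7, 0.2], "turn": [0, 0, 0.11]},
    {"grip": 1, "offset": [-3, 1, 0.2], "turn": [0, 0, 0.1]}
  ],
  "grip_force": 20
}}

```text
time_s: 0.93
eef_pos: [391.4, 305.4, 164.5]
eef_rot: [-0.0, 0.67, 0.742, -0.0]
wrist_force: [0.7, 0.8, -0.1]
finger_gap: 1.0
grip_force: 0.0
```

```bash
python3 - <<'E'
from h import *
plan([391.7,309,150],6.3)
d=grab('wrist','w1.png');np.savez('pics/w1.npz',**d);print(d['extrinsics'])
P=pts(d);m=(P[...,2]>95)&(P[...,2]<125)&(np.hypot(P[...,0]-391,P[...,1]-309)<30);print(m.sum(),P[m].mean(0) if m.any() else'',np.argwhere(m).mean(0))
E
```

```text
t 0.9333 tcp [391.43 305.37 164.54] yaz 5.836335395291862 zaxis [-0. -0. -1.] q [ 0.44  0.38  1.77 -0.    0.99  0.34] F [ 0.69  0.77 -0.14] 0.9995845708886577 0.0
offset cm [0.36 0.06 1.45]
dyaw deg 0.46366460470814275
turn rotvec [-0.    0.   -0.01] then offset in new axes [0.36 0.07 1.45]
[[  0.99  -0.1   -0.03 383.66]
 [  0.1    0.96   0.26 376.88]
 [ -0.    -0.27   0.96 364.24]
 [  0.     0.     0.     1.  ]]
370 [390.92 308.8  108.34] [193.61 320.43]
```

View pics/w1.png

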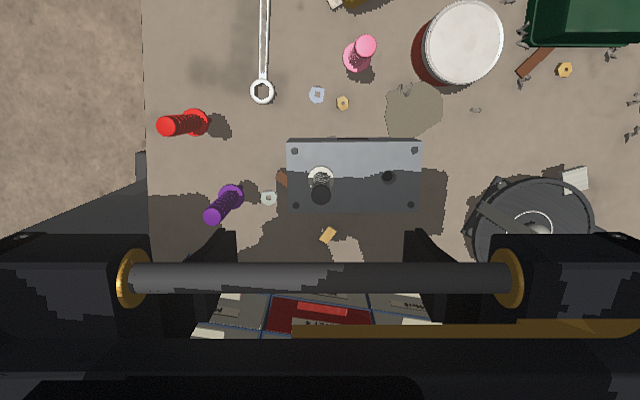

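The wrist view shows the box from (287,138) to (421,212), the stylus top at (320,192) with its collar at (320,177), and the button bore at (388,177). I measure the stylus and the bore once more here, now that the view is sharper.

```bash
python3 - <<'E'
from h import *
d=dict(np.load('pics/w1.npz'));P=pts(d);h=P[...,2]
# box top rect
m=(abs(h-45)<3);m[:, :270]=0;m[:,440:]=0;m[225:]=0;m[:130]=0
c=max(cv2.findContours(m.astype(np.uint8),0,2)[0],key=cv2.contourArea)
q=np.array([ray(d,u,v,45)[:2] for u,v in c[:,0]],np.float32);r=cv2.minAreaRect(q);print(r)
# bore: dark pixels near (388,177)
g=d['img'].max(2);k=np.zeros_like(m);k[165:190,375:402]=1;b=k&(g<60)
v,u=np.argwhere(b).mean(0);print('bore',b.sum(),u,v,ray(d,u,v,45), 'mouth width',np.ptp(np.argwhere(b),0))
m=(h>104)&(h<125)&(np.hypot(P[...,0]-391,P[...,1]-309)<30);x=P[m];print('sty top',x.mean(0),x.min(0),x.max(0),cv2.minEnclosingCircle(x[:,:2].astype(np.float32)))
print('floor check',np.nanmedian(h[40:100,200:240]))
E
```

```text
((422.8116149902344, 310.9150085449219), (129.9466552734375, 70.42764282226562), 6.333885669708252)
bore 105 387.26666666666665 176.02857142857144 [455.36 316.19  45.  ] mouth width [10 13]
sty top [391.05 308.14 109.51] [383.48 299.74 104.12] [398.73 315.21 111.8 ] ((391.1490173339844, 307.52215576171875), 7.87369441986084)
floor check -0.00732834692803408
```

Request:
{"fn": "move_arm", "kwargs": {
  "targets": [
    {"grip": 1, "offset": [0.2, -0.04, 2.4], "turn": [0, 0, -0.008]},
    {"grip": 0.8, "offset": [0, 0, 3], "turn": [0, 0, 0]},
    {"grip": 0.6, "offset": [0, 0, 3], "turn": [0, 0, 0]},
    {"grip": 0.4, "offset": [0, 0, 1.25], "turn": [0, 0, 0]},
    {"grip": 0.0, "offset": [0, 0, 0], "turn": [0, 0, 0]},
    {"grip": 0.0, "offset": [0, 0, 0], "turn": [0, 0, 0]},
    {"grip": 0.0, "offset": [0, 0, 0], "turn": [0, 0, 0]},
    {"grip": 0.0, "offset": [0, 0, 0], "turn": [0, 0, 0]},
    {"grip": 0.0, "offset": [0, 0, 0], "turn": [0, 0, 0]}
  ],
  "grip_force": 30
}}

```text
time_s: 1.73
eef_pos: [391.3, 309.4, 69.6]
eef_rot: [0.001, 0.665, 0.747, 0.001]
wrist_force: [-0.5, -0.3, -0.5]
finger_gap: 0.48
grip_force: 0.0
```

Request:
{"fn": "move_arm", "kwargs": {
  "targets": [
    {"grip": 0.0, "offset": [-0.2, 0, 0], "turn": [0, 0, 0]},
    {"grip": 0.0, "offset": [0, 0, 0], "turn": [0, 0, 0]},
    {"grip": 0.0, "offset": [0, 0, 0], "turn": [0, 0, 0]},
    {"grip": 0.0, "offset": [0, 0, 0], "turn": [0, 0, 0]},
    {"grip": 0.0, "offset": [0, 0, 0], "turn": [0, 0, 0]},
    {"grip": 0.0, "offset": [0, 0, 0], "turn": [0, 0, 0]},
    {"grip": 0.0, "offset": [0, 0, 0], "turn": [0, 0, 0]},
    {"grip": 0.0, "offset": [0, 0, 0], "turn": [0, 0, 0]}
  ]
}}

```text
time_s: 2.4
eef_pos: [391.1, 307.0, 68.6]
eef_rot: [0.0, 0.665, 0.747, 0.0]
wrist_force: [-0.0, -0.7, 3.2]
finger_gap: 0.157
grip_force: 30.0
```

```bash
python3 - <<'E'
from h import *
plan([456.8,314.7,105],6.33)
E
```

```text
t 2.4 tcp [391.06 306.98  68.55] yaz 6.590007828778217 zaxis [ 0.  0. -1.] q [ 0.44  0.54  1.86 -0.    0.74  0.33] F [-0.   -0.73  3.19] 0.15739202764024982 30.00829428434372
offset cm [ 0.01  6.62 -3.64]
dyaw deg -0.26000782877821393
turn rotvec [ 0. -0.  0.] then offset in new axes [ 0.04  6.62 -3.64]
```

Request:
{"fn": "move_arm", "kwargs": {
  "targets": [
    {"grip": 0.0, "offset": [0, 0, -1.5], "turn": [0, 0, 0]},
    {"grip": 0.0, "offset": [0, 0, -2], "turn": [0, 0, 0]},
    {"grip": 0.0, "offset": [0, 0, -2], "turn": [0, 0, 0]},
    {"grip": 0.0, "offset": [0, 1, 0], "turn": [0, 0, 0]},
    {"grip": 0.0, "offset": [0, 2, 0], "turn": [0, 0, 0]},
    {"grip": 0.0, "offset": [0, 2, 0], "turn": [0, 0, 0]},
    {"grip": 0.0, "offset": [0.02, 1.6, 0], "turn": [0, 0, 0]},
    {"grip": 0.0, "offset": [0, 0, 0], "turn": [0, 0, 0]},
    {"grip": 0.0, "offset": [0, 0, 0], "turn": [0, 0, 0]},
    {"grip": 0.0, "offset": [0, 0, 0], "turn": [0, 0, 0]}
  ]
}}

```text
time_s: 3.23
eef_pos: [454.5, 314.0, 122.3]
eef_rot: [-0.001, 0.665, 0.747, -0.002]
wrist_force: [0.2, 0.5, -0.1]
finger_gap: 0.156
grip_force: 30.0
```

```bash
python3 - <<'E'
from h import *
plan([456.8,314.7,105],6.33)
a=grab('wrist')['img'][60:340,160:520];b=grab('scene')['img'][200:330,250:400]
a=cv2.resize(a,(500,389),interpolation=3);b=cv2.resize(b,(300,260),interpolation=3)
o=np.zeros((389,800,3),np.uint8);o[:,:500]=a;o[:260,500:]=b;cv2.imwrite('pics/c2.png',o[:,:,::-1])
E
```

```text
t 3.2333 tcp [454.54 313.99 122.27] yaz 6.583862217763822 zaxis [-0. -0. -1.] q [0.4  0.52 1.68 0.   0.95 0.29] F [ 0.16  0.5  -0.11] 0.15645181608032988 29.996895790100098
offset cm [0.05 0.24 1.73]
dyaw deg -0.2538622177638246
turn rotvec [-0.  0.  0.] then offset in new axes [0.05 0.23 1.73]
```

View pics/c2.png

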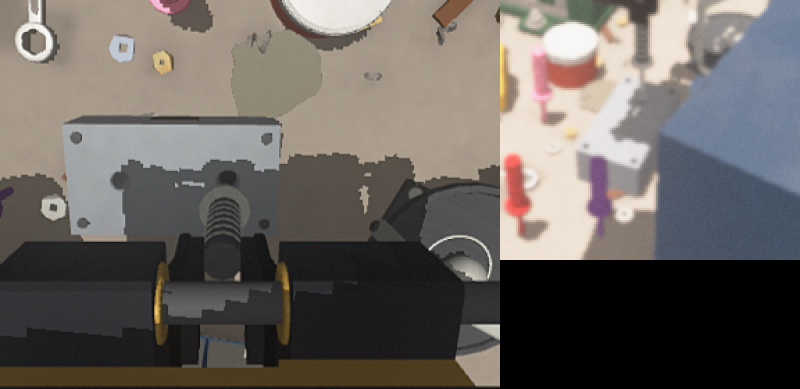

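Request:
{"fn": "move_arm", "kwargs": {
  "targets": [
    {"grip": 0.0, "offset": [0.02, 0, 0], "turn": [0, 0, 0]},
    {"grip": 0.0, "offset": [0, 0, 0], "turn": [0, 0, 0]},
    {"grip": 0.0, "offset": [0, 0, 0.9], "turn": [0, 0, 0]},
    {"grip": 0.0, "offset": [0, 0, 1], "turn": [0, 0, 0]},
    {"grip": 0.0, "offset": [0, 0, 0], "turn": [0, 0, 0]},
    {"grip": 0.0, "offset": [0, 0, 0], "turn": [0, 0, 0]},
    {"grip": 0.0, "offset": [0, 0, 0], "turn": [0, 0, 0]}
  ]
}}

```text
time_s: 3.92
eef_pos: [456.0, 314.7, 103.9]
eef_rot: [-0.0, 0.665, 0.747, -0.0]
wrist_force: [-0.4, -0.9, -0.3]
finger_gap: 0.152
grip_force: 30.0
```

Request:
{"fn": "move_arm", "kwargs": {
  "targets": [
    {"grip": 0.0, "offset": [0, 0.05, 0.3], "turn": [0, 0, 0]},
    {"grip": 0.0, "offset": [0, 0, 0.2], "turn": [0, 0, 0]},
    {"grip": 0.0, "offset": [0, 0, 0.1], "turn": [0, 0, 0]},
    {"grip": 0.0, "offset": [0, 0, 0.1], "turn": [0, 0, 0]},
    {"grip": 0.0, "offset": [0, 0, 0], "turn": [0, 0, 0]},
    {"grip": 0.0, "offset": [0, 0, 0], "turn": [0, 0, 0]},
    {"grip": 0.0, "offset": [0, 0, 0], "turn": [0, 0, 0]},
    {"grip": 0.0, "offset": [0, 0, 0], "turn": [0, 0, 0]}
  ]
}}

```text
time_s: 4.58
eef_pos: [457.1, 315.0, 97.7]
eef_rot: [0.0, 0.665, 0.747, 0.0]
wrist_force: [0.5, 0.6, 3.1]
finger_gap: 0.157
grip_force: 30.0
```

Request:
{"fn": "move_arm", "kwargs": {
  "targets": [
    {"grip": 0.0, "offset": [0, 0, 0.15], "turn": [0, 0, 0]},
    {"grip": 0.0, "offset": [0, 0, 0.1], "turn": [0, 0, 0]},
    {"grip": 0.0, "offset": [0, 0, 0], "turn": [0, 0, 0]},
    {"grip": 0.0, "offset": [0, 0, 0], "turn": [0, 0, 0]},
    {"grip": 0.0, "offset": [0, 0, 0], "turn": [0, 0, 0]},
    {"grip": 0.0, "offset": [0, 0, 0], "turn": [0, 0, 0]},
    {"grip": 0.0, "offset": [0, 0, 0], "turn": [0, 0, 0]},
    {"grip": 0.0, "offset": [0, 0, 0], "turn": [0, 0, 0]}
  ]
}}

```text
time_s: 5.25
eef_pos: [457.7, 315.4, 96.0]
eef_rot: [0.001, 0.665, 0.747, 0.001]
wrist_force: [0.7, 0.8, 8.4]
finger_gap: 0.161
grip_force: 30.0
```

Request:
{"fn": "move_arm", "kwargs": {
  "targets": [
    {"grip": 0.0, "offset": [0, 0, 0.05], "turn": [0, 0, 0]},
    {"grip": 0.0, "offset": [0, 0, 0], "turn": [0, 0, 0]},
    {"grip": 0.0, "offset": [0, 0, 0], "turn": [0, 0, 0]},
    {"grip": 0.0, "offset": [0, 0, 0], "turn": [0, 0, 0]},
    {"grip": 0.0, "offset": [0, 0, -1], "turn": [0, 0, 0]},
    {"grip": 0.0, "offset": [0, 0, -2.2], "turn": [0, 0, 0]},
    {"grip": 0.0, "offset": [0, -2, 0], "turn": [0, 0, 0]},
    {"grip": 0.0, "offset": [0, -2.5, 0], "turn": [0, 0, 0]},
    {"grip": 0.0, "offset": [0, -2.1, 0], "turn": [0, 0, 0]},
    {"grip": 0.0, "offset": [0, 0, 0], "turn": [0, 0, 0]}
  ]
}}

```text
time_s: 6.08
eef_pos: [384.2, 305.3, 125.5]
eef_rot: [-0.002, 0.665, 0.747, -0.004]
wrist_force: [-0.2, -0.7, -0.4]
finger_gap: 0.157
grip_force: 30.0
```

Request:
{"fn": "move_arm", "kwargs": {
  "targets": [
    {"grip": 0.0, "offset": [0, 0, 0], "turn": [0, 0, 0]},
    {"grip": 0.0, "offset": [0, 0, 0], "turn": [0, 0, 0]},
    {"grip": 0.0, "offset": [0, 0, 0], "turn": [0, 0, 0]},
    {"grip": 0.0, "offset": [0, 0, 0], "turn": [0, 0, 0]}
  ]
}}

```text
time_s: 6.42
eef_pos: [392.2, 307.5, 126.3]
eef_rot: [0.0, 0.665, 0.746, 0.0]
wrist_force: [0.5, -0.3, -1.0]
finger_gap: 0.157
grip_force: 30.0
```

```bash
python3 - <<'E'
from h import *
plan([391.06,306.98,112],6.59)
a=grab('wrist')['img'][60:340,160:520]
cv2.imwrite('pics/c3.png',cv2.resize(a,(720,560),interpolation=3)[:,:,::-1])
E
```

```text
t 6.4167 tcp [392.24 307.48 126.29] yaz 6.56000399592244 zaxis [ 0.  0. -1.] q [ 0.44  0.45  1.81 -0.    0.89  0.33] F [ 0.51 -0.34 -1.01] 0.15655668164311565 29.994065165519714
offset cm [-0.04 -0.12  1.43]
dyaw deg 0.029996004077560205
turn rotvec [ 0. -0. -0.] then offset in new axes [-0.04 -0.12  1.43]
```

View pics/c3.png

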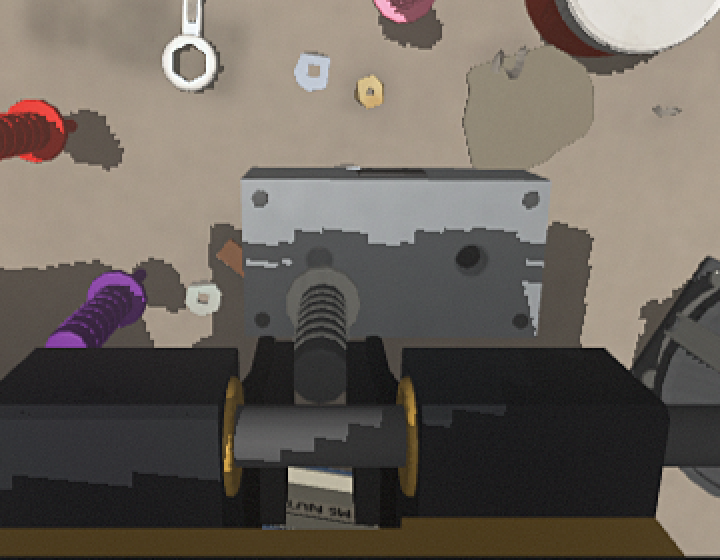

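The stylus hangs upright, with its collar at (322,300) just in front of the holder hole at (320,257); the button bore is at (471,257). I lower it.

Request:
{"fn": "move_arm", "kwargs": {
  "targets": [
    {"grip": 0.0, "offset": [-0.04, -0.1, 0.5], "turn": [0, 0, 0]},
    {"grip": 0.0, "offset": [0, 0, 0.8], "turn": [0, 0, 0]},
    {"grip": 0.0, "offset": [0, 0, 0.8], "turn": [0, 0, 0]},
    {"grip": 0.0, "offset": [0, 0, 0.8], "turn": [0, 0, 0]},
    {"grip": 0.0, "offset": [0, 0, 0.8], "turn": [0, 0, 0]},
    {"grip": 0.0, "offset": [0, 0, 0.8], "turn": [0, 0, 0]},
    {"grip": 0.0, "offset": [0, 0, 0.6], "turn": [0, 0, 0]},
    {"grip": 0.0, "offset": [0, 0, 0.3], "turn": [0, 0, 0]},
    {"grip": 0.0, "offset": [0, 0, 0], "turn": [0, 0, 0]},
    {"grip": 0.0, "offset": [0, 0, 0], "turn": [0, 0, 0]}
  ]
}}

```text
time_s: 7.3
eef_pos: [390.2, 306.8, 72.2]
eef_rot: [-0.0, 0.665, 0.747, -0.0]
wrist_force: [-0.1, -0.5, -0.4]
finger_gap: 0.155
grip_force: 30.0
```

Request:
{"fn": "move_arm", "kwargs": {
  "targets": [
    {"grip": 0.0, "offset": [0, 0.07, 0.2], "turn": [0, 0, 0]},
    {"grip": 0.0, "offset": [0, 0, 0.1], "turn": [0, 0, 0]},
    {"grip": 0.0, "offset": [0, 0, 0], "turn": [0, 0, 0]},
    {"grip": 0.0, "offset": [0, 0, 0], "turn": [0, 0, 0]},
    {"grip": 0.4, "offset": [0, 0, 0], "turn": [0, 0, 0]},
    {"grip": 1, "offset": [0, 0, 0], "turn": [0, 0, 0]},
    {"grip": 1, "offset": [0, 0, 0], "turn": [0, 0, 0]},
    {"grip": 1, "offset": [0, 0, 0], "turn": [0, 0, 0]},
    {"grip": 1, "offset": [0, 0, 0], "turn": [0, 0, 0]},
    {"grip": 1, "offset": [0, 0, 0], "turn": [0, 0, 0]}
  ]
}}

```text
time_s: 8.13
eef_pos: [391.0, 306.9, 69.4]
eef_rot: [0.0, 0.665, 0.747, 0.0]
wrist_force: [0.0, -0.1, 0.4]
finger_gap: 0.515
grip_force: 0.0
```

Request:
{"fn": "move_arm", "kwargs": {
  "targets": [
    {"grip": 1, "offset": [0, 0, 0], "turn": [0, 0, 0]},
    {"grip": 1, "offset": [0, 0, 0], "turn": [0, 0, 0]},
    {"grip": 1, "offset": [0, 0, 0], "turn": [0, 0, 0]},
    {"grip": 1, "offset": [0, 0, -2], "turn": [0, 0, 0]},
    {"grip": 1, "offset": [0, 0, -3], "turn": [0, 0, 0]},
    {"grip": 1, "offset": [0, 0, -3], "turn": [0, 0, 0]},
    {"grip": 1, "offset": [0, 0, -3], "turn": [0, 0, 0]},
    {"grip": 1, "offset": [0, 0, 0], "turn": [0, 0, 0]},
    {"grip": 1, "offset": [0, 0, 0], "turn": [0, 0, 0]},
    {"grip": 1, "offset": [0, 0, 0], "turn": [0, 0, 0]}
  ]
}}

```text
time_s: 8.97
eef_pos: [390.3, 306.6, 178.9]
eef_rot: [-0.0, 0.665, 0.747, -0.0]
wrist_force: [-0.1, -0.4, -1.5]
finger_gap: 0.993
grip_force: 0.0
```

```bash
python3 - <<'E'
from h import *
plan([616.5,269,190],67.4)
d=grab('wrist','w4.png');P=pts(d)
m=(P[...,2]>60)&(P[...,2]<125)&(np.hypot(P[...,0]-391,P[...,1]-307)<30);x=P[m];print('sty',m.sum(),np.median(x,0),x.max(0));t=x[x[:,2]>104];print(cv2.minEnclosingCircle(t[:,:2].astype(np.float32)))
E
```

```text
t 8.9667 tcp [390.26 306.56 178.94] yaz 6.588731468769498 zaxis [-0. -0. -1.] q [ 0.44  0.36  1.76 -0.    1.02  0.33] F [-0.11 -0.36 -1.51] 0.9928403476361349 0.0
offset cm [-6.33 22.04 -1.12]
dyaw deg 60.8112685312305
turn rotvec [-0.   -0.   -1.06] then offset in new axes [-22.33   5.23  -1.11]
sty 474 [390.63 311.16 108.96] [399.13 315.67 111.69]
((391.423583984375, 307.6942443847656), 7.962838172912598)
```

Request:
{"fn": "move_arm", "kwargs": {
  "targets": [
    {"grip": 1, "offset": [0, 0, -1.6], "turn": [0, 0, 0]},
    {"grip": 1, "offset": [-0.9, 3.15, 0], "turn": [0, 0, 0]},
    {"grip": 1, "offset": [-0.9, 3.15, 0], "turn": [0, 0, 0]},
    {"grip": 1, "offset": [-0.9, 3.15, 0], "turn": [0, 0, 0]},
    {"grip": 1, "offset": [-0.9, 3.15, 0], "turn": [0, 0, 0]},
    {"grip": 1, "offset": [-0.9, 3.15, 0], "turn": [0, 0, 0]},
    {"grip": 1, "offset": [-0.9, 3.15, 0], "turn": [0, 0, 0]},
    {"grip": 1, "offset": [-0.9, 3.1, 0], "turn": [0, 0, 0]},
    {"grip": 1, "offset": [0, 0, 0], "turn": [0, 0, -0.106]},
    {"grip": 1, "offset": [0, 0, 0], "turn": [0, 0, -0.106]}
  ]
}}

```text
time_s: 9.85
eef_pos: [617.6, 268.2, 191.9]
eef_rot: [-0.001, 0.581, 0.814, -0.002]
wrist_force: [0.4, 0.1, -0.3]
finger_gap: 1.002
grip_force: 0.0
```

Request:
{"fn": "move_arm", "kwargs": {
  "targets": [
    {"grip": 1, "offset": [0, 0, 0], "turn": [0, 0, -0.106]},
    {"grip": 1, "offset": [0, 0, 0], "turn": [0, 0, -0.106]},
    {"grip": 1, "offset": [0, 0, 0], "turn": [0, 0, -0.106]},
    {"grip": 1, "offset": [0, 0, 0], "turn": [0, 0, -0.106]},
    {"grip": 1, "offset": [0, 0, 0], "turn": [0, 0, -0.106]},
    {"grip": 1, "offset": [0, 0, 0], "turn": [0, 0, -0.106]},
    {"grip": 1, "offset": [0, 0, 0], "turn": [0, 0, -0.106]},
    {"grip": 1, "offset": [0, 0, 0], "turn": [0, 0, -0.106]},
    {"grip": 1, "offset": [0, 0, 0], "turn": [0, 0, 0]},
    {"grip": 1, "offset": [0, 0, 0], "turn": [0, 0, 0]}
  ]
}}

```text
time_s: 10.68
eef_pos: [615.7, 269.3, 193.3]
eef_rot: [-0.002, 0.198, 0.98, -0.001]
wrist_force: [-0.8, -0.1, 0.1]
finger_gap: 0.999
grip_force: 0.0
```

```bash
python3 - <<'E'
from h import *
plan([616.5,269,190],67.4)
d=grab('wrist');np.savez('pics/w5.npz',**d);P=pts(d)
s=grab('scene')
o=np.zeros((600,640,3),np.uint8);o[:400]=d['img'];o[400:,:320]=cv2.resize(s['img'],(320,200),interpolation=3);cv2.imwrite('pics/c5.png',o[:,:,::-1])
m=(P[...,2]>113)&(P[...,2]<134)&(np.hypot(P[...,0]-616,P[...,1]-269)<85);x=P[m]
print(m.sum(),np.median(x,0),cv2.minAreaRect(x[:,:2].astype(np.float32)))
E
```

```text
t 10.6833 tcp [615.72 269.26 193.3 ] yaz 67.16090552911282 zaxis [-0. -0. -1.] q [ 0.25  0.59  1.29  0.    1.27 -0.93] F [-0.76 -0.09  0.08] 0.9985193192101959 0.0
offset cm [-0.08  0.01  0.33]
dyaw deg 0.2390944708871814
turn rotvec [-0. -0. -0.] then offset in new axes [-0.08  0.01  0.33]
2099 [608.12 271.96 126.75] ((613.4913940429688, 269.60577392578125), (11.918063163757324, 123.4677505493164), 67.16978454589844)
```

View pics/c5.png

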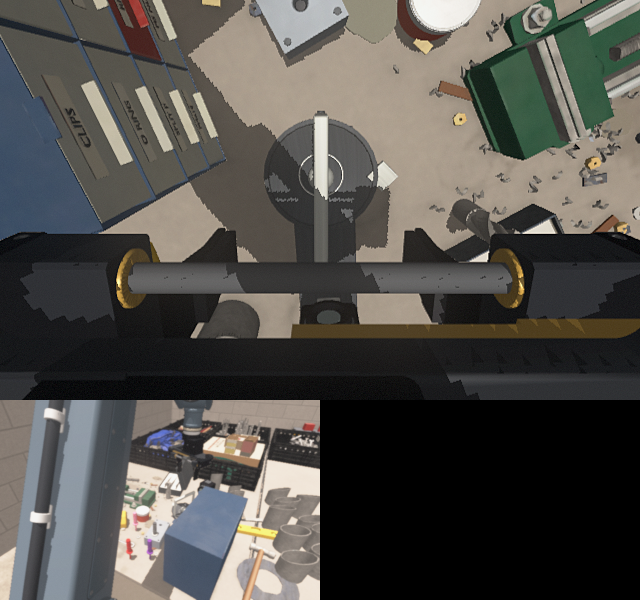

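The bar at column 320 (rows 112–265) is parallel to the pads, and the ball and ring are at (321,175). The cabinet corner at (220,160) lies close to the gripper body, so I go down slowly and watch the force.

Request:
{"fn": "move_arm", "kwargs": {
  "targets": [
    {"grip": 1, "offset": [-0.15, 0.1, 1.5], "turn": [0, 0, 0]},
    {"grip": 1, "offset": [0, 0, 1.5], "turn": [0, 0, 0]},
    {"grip": 1, "offset": [0, 0, 0.5], "turn": [0, 0, 0]},
    {"grip": 1, "offset": [0, 0, 0.5], "turn": [0, 0, 0]},
    {"grip": 1, "offset": [0, 0, 0.5], "turn": [0, 0, 0]},
    {"grip": 1, "offset": [0, 0, 0.5], "turn": [0, 0, 0]},
    {"grip": 1, "offset": [0, 0, 0], "turn": [0, 0, 0]},
    {"grip": 1, "offset": [0, 0, 0], "turn": [0, 0, 0]}
  ]
}}

```text
time_s: 11.45
eef_pos: [618.5, 269.9, 145.4]
eef_rot: [-0.0, 0.197, 0.98, 0.0]
wrist_force: [-0.2, -0.3, -0.2]
finger_gap: 1.003
grip_force: 0.0
```

Request:
{"fn": "move_arm", "kwargs": {
  "targets": [
    {"grip": 1, "offset": [0, 0, 0.6], "turn": [0, 0, 0]},
    {"grip": 1, "offset": [0, 0, 0.8], "turn": [0, 0, 0]},
    {"grip": 1, "offset": [0, 0, 0.8], "turn": [0, 0, 0]},
    {"grip": 0.9, "offset": [0, 0, 0.8], "turn": [0, 0, 0]},
    {"grip": 0.7, "offset": [0, 0, 0.8], "turn": [0, 0, 0]},
    {"grip": 0.5, "offset": [0, 0, 0.2], "turn": [0, 0, 0]},
    {"grip": 0.4, "offset": [0, 0, 0], "turn": [0, 0, 0]},
    {"grip": 0.4, "offset": [0, 0, 0], "turn": [0, 0, 0]}
  ]
}}

```text
time_s: 12.12
eef_pos: [618.5, 269.9, 105.0]
eef_rot: [-0.0, 0.197, 0.98, -0.0]
wrist_force: [0.5, -0.8, 0.4]
finger_gap: 0.704
grip_force: 0.0
```

```bash
python3 - <<'E'
from h import *
plan([617,268.6,103],67.3)
E
```

```text
t 12.1167 tcp [618.47 269.89 105.05] yaz 67.32154001276092 zaxis [-0. -0. -1.] q [ 0.25  0.68  1.37  0.    1.09 -0.93] F [ 0.51 -0.82  0.39] 0.7044324670706674 0.0
offset cm [ 0.09 -0.18  0.2 ]
dyaw deg -0.021540012760922878
turn rotvec [-0. -0.  0.] then offset in new axes [ 0.09 -0.18  0.2 ]
```

Request:
{"fn": "move_arm", "kwargs": {
  "targets": [
    {"grip": 0.4, "offset": [0.09, -0.18, 0.2], "turn": [0, 0, 0]},
    {"grip": 0.35, "offset": [0, 0, 0], "turn": [0, 0, 0]},
    {"grip": 0.3, "offset": [0, 0, 0], "turn": [0, 0, 0]},
    {"grip": 0.26, "offset": [0, 0, 0], "turn": [0, 0, 0]},
    {"grip": 0.23, "offset": [0, 0, 0], "turn": [0, 0, 0]},
    {"grip": 0.2, "offset": [0, 0, 0], "turn": [0, 0, 0]},
    {"grip": 0.18, "offset": [0, 0, 0], "turn": [0, 0, 0]},
    {"grip": 0.16, "offset": [0, 0, 0], "turn": [0, 0, 0]},
    {"grip": 0.15, "offset": [0, 0, 0], "turn": [0, 0, 0]},
    {"grip": 0.14, "offset": [0, 0, 0], "turn": [0, 0, 0]}
  ],
  "grip_force": 8
}}

```text
time_s: 12.95
eef_pos: [616.9, 268.6, 103.3]
eef_rot: [-0.0, 0.197, 0.98, -0.0]
wrist_force: [-0.3, -1.3, -0.4]
finger_gap: 0.155
grip_force: 0.0
```

Request:
{"fn": "move_arm", "kwargs": {
  "targets": [
    {"grip": 0.13, "offset": [0, 0, 0], "turn": [0, 0, 0]},
    {"grip": 0.12, "offset": [0, 0, 0], "turn": [0, 0, 0]},
    {"grip": 0.11, "offset": [0, 0, 0], "turn": [0, 0, 0]},
    {"grip": 0.1, "offset": [0, 0, 0], "turn": [0, 0, 0]},
    {"grip": 0.09, "offset": [0, 0, 0], "turn": [0, 0, 0]},
    {"grip": 0.05, "offset": [0, 0, 0], "turn": [0, 0, 0]},
    {"grip": 0, "offset": [0, 0, 0], "turn": [0, 0, 0]},
    {"grip": 0, "offset": [0, 0, 0], "turn": [0, 0, 0]},
    {"grip": 0, "offset": [0, 0, 0], "turn": [0, 0, 0]}
  ]
}}

```text
time_s: 13.7
eef_pos: [617.0, 268.5, 103.4]
eef_rot: [0.0, 0.197, 0.98, -0.0]
wrist_force: [-0.0, -0.2, 0.0]
finger_gap: 0.009
grip_force: 0.0
```

Request:
{"fn": "move_arm", "kwargs": {
  "targets": [
    {"grip": 0, "offset": [0, 0, 0], "turn": [0, 0, 0]},
    {"grip": 0, "offset": [0, 0, 0], "turn": [0, 0, 0]},
    {"grip": 0, "offset": [0, 0, 0], "turn": [0, 0, 0]}
  ],
  "grip_force": 45
}}

```text
time_s: 13.95
eef_pos: [616.9, 268.6, 103.3]
eef_rot: [-0.0, 0.197, 0.98, -0.0]
wrist_force: [-0.2, -0.5, 0.2]
finger_gap: 0.003
grip_force: 0.0
```

```bash
python3 - <<'E'
from h import *
plan([618,268,103],67.3)
d=grab('wrist','w6.png')
E
```

```text
t 13.95 tcp [616.93 268.57 103.34] yaz 67.32328807120734 zaxis [-0. -0. -1.] q [ 0.24  0.68  1.38 -0.    1.08 -0.93] F [-0.22 -0.52  0.24] 0.002566969918423068 0.0
offset cm [-0.12 -0.01  0.03]
dyaw deg -0.02328807120734666
turn rotvec [-0. -0.  0.] then offset in new axes [-0.12 -0.01  0.03]
```

View pics/w6.png

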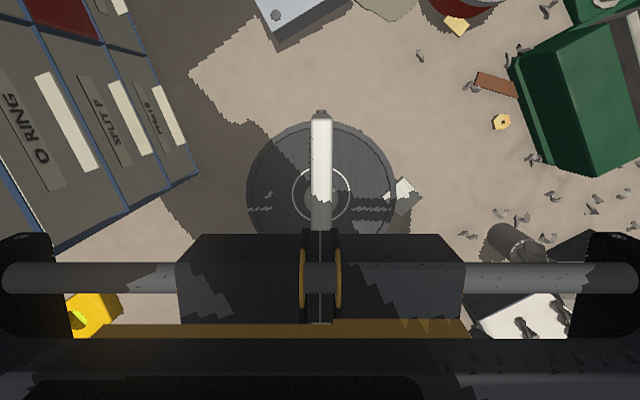

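The fingers have shut without the bar between them (gap 0.003, force 0). The bar is visible only down to row 235, so I check where it is.

```bash
python3 - <<'E'
from h import *
d=grab('wrist');P=pts(d);np.savez('pics/w7.npz',**d)
M=rot(state());t=state()['eef_pos']
for r in(112,120,140,160,180,200,220,230,236,245,260,280,300,318):
    print(r,[ (P[r,c].round(1),((P[r,c]-t)@M).round(1)) for c in(312,320,328)][1], P[r,311].round(1),P[r,329].round(1))
m=(P[...,2]>100)&(P[...,2]<140)&(np.hypot(P[...,0]-616,P[...,1]-269)<85);m[235:]=0;x=P[m]
print(m.sum(),cv2.minAreaRect(x[:,:2].astype(np.float32)),np.median(x,0))
e=get_image('top');P=pts(e);m=(P[...,2]>113)&(P[...,2]<134)&(np.hypot(P[...,0]-616,P[...,1]-269)<85);print(m.sum());print('ext z',d['extrinsics'][:3,3],'TCP',t)
E
```

```text
112 (array([555. , 293.7,  39.9]), array([66.8, -0.7, 63.4])) [552.8 286.1   1.5] [558.9 300.6  -0.3]
120 (array([556.9, 292.9, 126.4]), array([ 64.8,  -0.7, -23. ])) [555.1 288.6 126.1] [558.6 297.1 128.1]
140 (array([566.2, 289. , 127.2]), array([ 54.7,  -0.7, -23.8])) [564.5 284.6 126. ] [568.1 293.3 126.6]
160 (array([575.8, 285. , 128. ]), array([ 44.3,  -0.7, -24.7])) [574.1 280.6 127.1] [577.8 289.3 126.6]
180 (array([585.8, 280.8, 127.5]), array([ 33.5,  -0.7, -24.1])) [584.1 276.3 127. ] [587.9 285.2 126.5]
200 (array([596.2, 276.5, 126.9]), array([ 22.2,  -0.6, -23.6])) [594.4 271.9 126.7] [597.9 281.1 127.6]
220 (array([607. , 272. , 126.6]), array([ 10.5,  -0.6, -23.2])) [605.1 267.4 126.4] [608.6 276.8 127.6]
230 (array([612.6, 269.7, 126.3]), array([  4.5,  -0.6, -22.9])) [611.2 264.8 124.7] [614.3 274.4 126.8]
236 (array([607.9, 271.7, 147.6]), array([  9.5,  -0.6, -44.2])) [606.  267.6 148.3] [609.2 275.9 148.6]
245 (array([607.8, 271.7, 158.8]), array([  9.6,  -0.6, -55.4])) [606.5 267.7 158.2] [609.3 275.6 159.2]
260 (array([nan, nan, nan]), array([nan, nan, nan])) [606.2 268.3 174.8] [609.1 275.2 174.7]
280 (array([588.7, 279.7, 227.8]), array([  30.3,   -0.6, -124.5])) [587.5 277.7 228.5] [589.1 281.9 228.6]
300 (array([653. , 252.9, 127.4]), array([-39.3,  -0.5, -24. ])) [615.  265.  189.8] [617.4 271.4 190.1]
318 (array([664.3, 248.2, 127.5]), array([-51.5,  -0.5, -24.1])) [621.8 262.1 190.6] [625.8 268.  188.5]
2515 ((584.6303100585938, 281.47210693359375), (12.998506546020508, 61.97019577026367), 66.58126831054688) [581.99 282.83 126.7 ]
99
ext z [549.62 295.91 303.06] TCP [616.95 268.54 103.36]
```

```bash
python3 - <<'E'
from h import *
for f,t,az in(('w5',[615.72,269.26,193.3],67.16),('w7',[616.95,268.54,103.36],67.32)):
    d=dict(np.load(f'pics/{f}.npz'));P=pts(d);y=np.array([np.cos(np.radians(az)),np.sin(np.radians(az)),0]);z=np.array([0,0,-1.]);T=np.c_[np.cross(y,z),y,z]
    L=(P-t)@T
    m=(abs(L[...,0])<25)&(abs(L[...,1])<70)&(L[...,2]<15)&(L[...,2]>-90); 
    for r in range(228,335,6):
        c=np.where(m[r])[0]
        if len(c):
            print(f,r,c.min(),c.max(),[L[r,k].round(0).tolist() for k in c[np.linspace(0,len(c)-1,6).astype(int)]])
E
```

```text
w5 228 219 420 [[11.0, -53.0, -38.0], [11.0, -51.0, -38.0], [11.0, -50.0, -38.0], [11.0, 48.0, -38.0], [11.0, 49.0, -37.0], [12.0, 50.0, -39.0]]
w5 234 213 426 [[11.0, -53.0, -45.0], [10.0, -49.0, -44.0], [10.0, -45.0, -43.0], [10.0, 44.0, -42.0], [11.0, 47.0, -44.0], [11.0, 52.0, -45.0]]
w5 240 208 431 [[11.0, -53.0, -54.0], [10.0, -49.0, -50.0], [8.0, -45.0, -47.0], [9.0, 43.0, -48.0], [10.0, 47.0, -51.0], [11.0, 51.0, -54.0]]
w5 246 203 436 [[11.0, -53.0, -60.0], [9.0, -49.0, -56.0], [6.0, -45.0, -49.0], [6.0, 43.0, -48.0], [10.0, 46.0, -57.0], [11.0, 52.0, -60.0]]
w5 252 195 444 [[11.0, -55.0, -66.0], [10.0, -48.0, -64.0], [5.0, -44.0, -54.0], [4.0, 43.0, -50.0], [10.0, 47.0, -64.0], [11.0, 53.0, -66.0]]
w5 258 187 452 [[11.0, -55.0, -73.0], [9.0, -49.0, -69.0], [3.0, -44.0, -55.0], [2.0, 43.0, -54.0], [9.0, 47.0, -69.0], [11.0, 54.0, -72.0]]
w5 294 189 451 [[4.0, -49.0, -89.0], [2.0, -46.0, -86.0], [-3.0, -44.0, -77.0], [-4.0, 43.0, -75.0], [3.0, 44.0, -86.0], [5.0, 48.0, -90.0]]
w5 300 190 451 [[2.0, -49.0, -90.0], [0.0, -46.0, -87.0], [-5.0, -44.0, -78.0], [-3.0, 43.0, -80.0],
[... 1590 characters left out ...]
1.0, 5.0, -72.0]]
w7 294 306 332 [[5.0, -6.0, -90.0], [3.0, -4.0, -86.0], [3.0, -2.0, -87.0], [3.0, 0.0, -87.0], [3.0, 2.0, -87.0], [3.0, 4.0, -86.0]]
w7 300 307 333 [[0.0, -6.0, -86.0], [0.0, -4.0, -86.0], [1.0, -2.0, -87.0], [0.0, 1.0, -86.0], [0.0, 2.0, -86.0], [2.0, 4.0, -90.0]]
w7 306 307 332 [[-2.0, -6.0, -86.0], [-2.0, -4.0, -87.0], [-2.0, -3.0, -86.0], [-2.0, 1.0, -86.0], [-2.0, 2.0, -87.0], [-1.0, 4.0, -88.0]]
w7 312 307 332 [[-5.0, -6.0, -87.0], [-4.0, -4.0, -87.0], [-4.0, -2.0, -87.0], [-5.0, 0.0, -87.0], [-5.0, 2.0, -86.0], [-5.0, 4.0, -87.0]]
w7 318 307 332 [[-7.0, -6.0, -87.0], [-7.0, -4.0, -87.0], [-8.0, -2.0, -85.0], [-7.0, 0.0, -87.0], [-7.0, 2.0, -87.0], [-8.0, 4.0, -86.0]]
```

```bash
python3 - <<'E'
from h import *
d=dict(np.load('pics/w5.npz'));t=[615.72,269.26,193.3];az=67.16
P=pts(d);y=np.array([np.cos(np.radians(az)),np.sin(np.radians(az)),0]);z=np.array([0,0,-1.]);T=np.c_[np.cross(y,z),y,z]
L=((P-t)@T).reshape(-1,3);L=L[(L[:,2]<-30)&(np.abs(L[:,0])<70)&(np.arange(len(L))>228*640)]
for a in range(-130,130,10):
    k=L[(L[:,1]>=a)&(L[:,1]<a+10)]
    if len(k):i=k[:,2].argmax();print(a,len(k),'lowest',k[i].round(0), 'x range',k[:,0].min().round(),k[:,0].max().round())
E
```

```text
-130 115 lowest [  10. -122.  -37.] x range 8.0 12.0
-120 103 lowest [  10. -112.  -34.] x range 8.0 11.0
-90 385 lowest [  36.  -81. -108.] x range 36.0 38.0
-80 2205 lowest [  36.  -80. -109.] x range 17.0 38.0
-70 4956 lowest [  37.  -69. -112.] x range 18.0 39.0
-60 7524 lowest [ 11. -52. -37.] x range 9.0 38.0
-50 11175 lowest [ -8. -45. -36.] x range -12.0 38.0
-40 4560 lowest [  32.  -36. -119.] x range 23.0 33.0
-30 4558 lowest [  32.  -21. -119.] x range 23.0 33.0
-20 4521 lowest [  32.  -16. -119.] x range 23.0 34.0
-10 4991 lowest [  32.  -10. -118.] x range 22.0 34.0
0 5256 lowest [  32.    9. -119.] x range 22.0 34.0
10 5046 lowest [  32.   15. -119.] x range 20.0 33.0
20 5134 lowest [  32.   29. -119.] x range 19.0 33.0
30 5135 lowest [  32.   30. -119.] x range 19.0 33.0
40 11061 lowest [  8.  43. -37.] x range -12.0 38.0
50 7459 lowest [ 11.  51. -38.] x range 10.0 38.0
60 4799 lowest [  37.   67. -111.] x range 23.0 39.0
70 1677 lowest [  37.   80. -108.] x range 23.0 38.0
80 256 lowest [  36.   80. -108.] x range 36.0 38.0
```

The depth readings show the whole gripper (tips, palm, body) sitting about 37 mm behind the reported TCP, so the fingers closed above the bar. I open them and go 37 mm lower.

Request:
{"fn": "move_arm", "kwargs": {
  "targets": [
    {"grip": 0.6, "offset": [0, -0.05, 0], "turn": [0, 0, 0]},
    {"grip": 0.6, "offset": [0, 0, 0], "turn": [0, 0, 0]},
    {"grip": 0.6, "offset": [0, 0, 0], "turn": [0, 0, 0]},
    {"grip": 0.6, "offset": [0, 0, 0], "turn": [0, 0, 0]},
    {"grip": 0.6, "offset": [0, 0, 0], "turn": [0, 0, 0]},
    {"grip": 0.6, "offset": [0, 0, 0], "turn": [0, 0, 0]},
    {"grip": 0.6, "offset": [0, 0, 0], "turn": [0, 0, 0]},
    {"grip": 0.6, "offset": [0, 0, 0], "turn": [0, 0, 0]}
  ],
  "grip_force": 8
}}

```text
time_s: 14.77
eef_pos: [616.7, 268.1, 103.3]
eef_rot: [-0.0, 0.197, 0.98, 0.0]
wrist_force: [0.2, -0.7, -0.1]
finger_gap: 0.524
grip_force: 0.0
```

Request:
{"fn": "move_arm", "kwargs": {
  "targets": [
    {"grip": 0.6, "offset": [0, 0, 0.4], "turn": [0, 0, 0]},
    {"grip": 0.6, "offset": [0, 0, 0.4], "turn": [0, 0, 0]},
    {"grip": 0.6, "offset": [0, 0, 0.4], "turn": [0, 0, 0]},
    {"grip": 0.6, "offset": [0, 0, 0.4], "turn": [0, 0, 0]},
    {"grip": 0.6, "offset": [0, 0, 0.4], "turn": [0, 0, 0]},
    {"grip": 0.6, "offset": [0, 0, 0], "turn": [0, 0, 0]},
    {"grip": 0.6, "offset": [0, 0, 0], "turn": [0, 0, 0]}
  ]
}}

```text
time_s: 15.35
eef_pos: [616.4, 268.0, 82.8]
eef_rot: [-0.0, 0.197, 0.98, -0.0]
wrist_force: [0.7, -0.7, -0.6]
finger_gap: 0.598
grip_force: 0.0
```

No contact. I go down the remaining 17 mm and close gently.

Request:
{"fn": "move_arm", "kwargs": {
  "targets": [
    {"grip": 0.6, "offset": [0, 0, 0.4], "turn": [0, 0, 0]},
    {"grip": 0.6, "offset": [0, 0, 0.4], "turn": [0, 0, 0]},
    {"grip": 0.6, "offset": [0, 0, 0.4], "turn": [0, 0, 0]},
    {"grip": 0.6, "offset": [0, 0, 0.4], "turn": [0, 0, 0]},
    {"grip": 0.5, "offset": [0, 0, 0], "turn": [0, 0, 0]},
    {"grip": 0.4, "offset": [0, 0, 0], "turn": [0, 0, 0]},
    {"grip": 0.3, "offset": [0, 0, 0], "turn": [0, 0, 0]},
    {"grip": 0.25, "offset": [0, 0, 0], "turn": [0, 0, 0]}
  ]
}}

```text
time_s: 16.02
eef_pos: [617.0, 268.2, 67.6]
eef_rot: [0.0, 0.197, 0.98, 0.0]
wrist_force: [0.5, 0.6, 0.1]
finger_gap: 0.381
grip_force: 0.0
```

Request:
{"fn": "move_arm", "kwargs": {
  "targets": [
    {"grip": 0.22, "offset": [0, 0, 0], "turn": [0, 0, 0]},
    {"grip": 0.19, "offset": [0, 0, 0], "turn": [0, 0, 0]},
    {"grip": 0.17, "offset": [0, 0, 0], "turn": [0, 0, 0]},
    {"grip": 0.15, "offset": [0, 0, 0], "turn": [0, 0, 0]},
    {"grip": 0.14, "offset": [0, 0, 0], "turn": [0, 0, 0]},
    {"grip": 0.13, "offset": [0, 0, 0], "turn": [0, 0, 0]},
    {"grip": 0.12, "offset": [0, 0, 0], "turn": [0, 0, 0]},
    {"grip": 0.11, "offset": [0, 0, 0], "turn": [0, 0, 0]},
    {"grip": 0.1, "offset": [0, 0, 0], "turn": [0, 0, 0]},
    {"grip": 0.08, "offset": [0, 0, 0], "turn": [0, 0, 0]}
  ]
}}

```text
time_s: 16.85
eef_pos: [617.2, 268.5, 67.7]
eef_rot: [0.0, 0.197, 0.98, 0.0]
wrist_force: [0.1, 3.0, 2.1]
finger_gap: 0.137
grip_force: 8.0
```

Request:
{"fn": "move_arm", "kwargs": {
  "targets": [
    {"grip": 0.05, "offset": [0, 0, 0], "turn": [0, 0, 0]},
    {"grip": 0, "offset": [0, 0, 0], "turn": [0, 0, 0]},
    {"grip": 0, "offset": [0, 0, 0], "turn": [0, 0, 0]},
    {"grip": 0, "offset": [0, 0, 0], "turn": [0, 0, 0]}
  ]
}}

```text
time_s: 17.18
eef_pos: [617.1, 268.4, 67.7]
eef_rot: [0.0, 0.197, 0.98, 0.0]
wrist_force: [0.8, 2.6, 2.1]
finger_gap: 0.137
grip_force: 8.0
```

Request:
{"fn": "move_arm", "kwargs": {
  "targets": [
    {"grip": 0, "offset": [0, 0, 0], "turn": [0, 0, 0]},
    {"grip": 0, "offset": [0, 0, 0], "turn": [0, 0, 0]},
    {"grip": 0, "offset": [0, 0, -0.05], "turn": [0, 0, 0]},
    {"grip": 0, "offset": [0, 0, -0.1], "turn": [0, 0, 0]},
    {"grip": 0, "offset": [0, 0, -0.15], "turn": [0, 0, 0]},
    {"grip": 0, "offset": [0, 0, -0.2], "turn": [0, 0, 0]},
    {"grip": 0, "offset": [0, 0, -0.2], "turn": [0, 0, 0]},
    {"grip": 0, "offset": [0, 0, -0.2], "turn": [0, 0, 0]},
    {"grip": 0, "offset": [0, 0, -0.1], "turn": [0, 0, 0]},
    {"grip": 0, "offset": [0, 0, 0], "turn": [0, 0, 0]}
  ],
  "grip_force": 45
}}

```text
time_s: 18.02
eef_pos: [616.9, 268.0, 77.6]
eef_rot: [0.0, 0.197, 0.98, 0.0]
wrist_force: [0.7, -0.6, -2.5]
finger_gap: 0.134
grip_force: 45.0
```

```bash
cat > chk.py <<'E'
from h import *
plan()
s=state();t=s['eef_pos'];M=rot(s)
d=grab('wrist');np.savez('pics/last.npz',**d);P=pts(d)
L=(P-t)@M
m=(L[...,2]>-32)&(L[...,2]<-14)&(abs(L[...,1])<20)&(abs(L[...,0])<80);m[235:]=0;x=L[m];print('bar slope local',np.polyfit(x[:,0],x[:,2],1),np.polyfit(x[:,0],x[:,1],1),x[:,0].max())
# dish rim plane
r=np.hypot(L[...,0],L[...,1]);m=(r>50)&(r<61)&(abs(L[...,2]-64)<12);x=L[m];print('rim n',len(x),np.linalg.lstsq(np.c_[x[:,:2],np.ones(len(x))],x[:,2],rcond=None)[0] if len(x)>50 else'')
E
python3 chk.py; python3 -c "
import cv2,numpy as np
cv2.imwrite('pics/c8.png',np.load('pics/last.npz')['img'][80:330,180:480,::-1].repeat(2,0).repeat(2,1))"
```

```text
t 18.0167 tcp [616.91 268.03  77.64] yaz 67.32416301306041 zaxis [ 0. -0. -1.] q [ 0.24  0.71  1.39 -0.    1.03 -0.93] F [ 0.71 -0.55 -2.53] 0.13387782740812088 44.9955808930099
bar slope local [ -25.52 1654.72] [   3.02 -199.18] 65.79392107812666
rim n 11
```

View pics/c8.png

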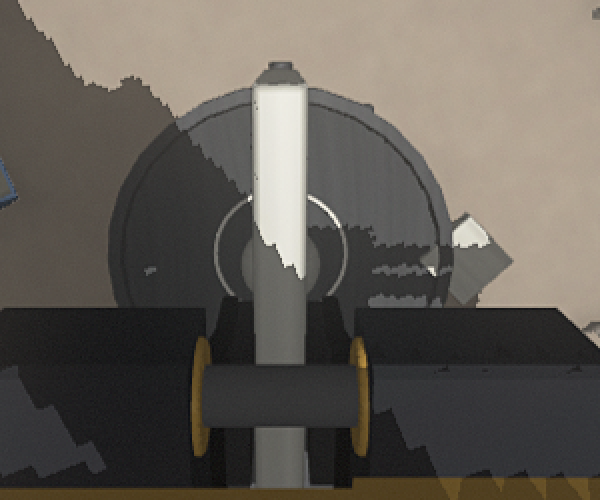

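The picture shows the bar held between the pads at column 280, with the ball at (282,262) inside the ring. The wrist force matches the dish's weight, so I lift further.

Request:
{"fn": "move_arm", "kwargs": {
  "targets": [
    {"grip": 0, "offset": [0, 0, -0.2], "turn": [0, 0, 0]},
    {"grip": 0, "offset": [0, 0, -0.4], "turn": [0, 0, 0]},
    {"grip": 0, "offset": [0, 0, -0.6], "turn": [0, 0, 0]},
    {"grip": 0, "offset": [0, 0, -0.8], "turn": [0, 0, 0]},
    {"grip": 0, "offset": [0, 0, -0.8], "turn": [0, 0, 0]},
    {"grip": 0, "offset": [0, 0, -0.8], "turn": [0, 0, 0]},
    {"grip": 0, "offset": [0, 0, -0.8], "turn": [0, 0, 0]},
    {"grip": 0, "offset": [0, 0, -0.8], "turn": [0, 0, 0]},
    {"grip": 0, "offset": [0, 0, -0.6], "turn": [0, 0, 0]},
    {"grip": 0, "offset": [0, 0, -0.4], "turn": [0, 0, 0]}
  ]
}}

```text
time_s: 18.9
eef_pos: [617.3, 268.2, 140.7]
eef_rot: [0.001, 0.197, 0.98, 0.0]
wrist_force: [0.2, 0.4, -1.9]
finger_gap: 0.138
grip_force: 45.0
```

Request:
{"fn": "move_arm", "kwargs": {
  "targets": [
    {"grip": 0, "offset": [0, 0, -0.2], "turn": [0, 0, 0]},
    {"grip": 0, "offset": [0, 0, -0.1], "turn": [0, 0, 0]},
    {"grip": 0, "offset": [0, 0, 0], "turn": [0, 0, 0]},
    {"grip": 0, "offset": [0, 0, 0], "turn": [0, 0, 0]}
  ]
}}

```text
time_s: 19.23
eef_pos: [616.4, 268.0, 141.9]
eef_rot: [-0.0, 0.197, 0.98, -0.0]
wrist_force: [-0.7, 0.4, -3.9]
finger_gap: 0.133
grip_force: 45.0
```

```bash
python3 - <<'E'
from h import *
plan([617,268.5,126],-21.2)
E
```

```text
t 19.2333 tcp [616.4  267.99 141.89] yaz 67.31996826181046 zaxis [-0. -0. -1.] q [ 0.24  0.64  1.35 -0.    1.16 -0.93] F [-0.67  0.35 -3.86] 0.13335838107294953 44.99574260786176
offset cm [-0.04  0.07  1.59]
dyaw deg -88.51996826181046
turn rotvec [-0.   -0.    1.54] then offset in new axes [0.07 0.04 1.59]
```

Request:
{"fn": "move_arm", "kwargs": {
  "targets": [
    {"grip": 0, "offset": [0, 0, 0], "turn": [0, 0, 0.01]},
    {"grip": 0, "offset": [0, 0, 0], "turn": [0, 0, 0.02]},
    {"grip": 0, "offset": [0, 0, 0], "turn": [0, 0, 0.035]},
    {"grip": 0, "offset": [0, 0, 0], "turn": [0, 0, 0.05]},
    {"grip": 0, "offset": [0, 0, 0], "turn": [0, 0, 0.06]},
    {"grip": 0, "offset": [0, 0, 0], "turn": [0, 0, 0.06]},
    {"grip": 0, "offset": [0, 0, 0], "turn": [0, 0, 0.06]},
    {"grip": 0, "offset": [0, 0, 0], "turn": [0, 0, 0.06]},
    {"grip": 0, "offset": [0, 0, 0], "turn": [0, 0, 0.06]},
    {"grip": 0, "offset": [0, 0, 0], "turn": [0, 0, 0.06]}
  ]
}}

```text
time_s: 20.07
eef_pos: [616.6, 268.1, 142.0]
eef_rot: [-0.0, 0.424, 0.906, -0.0]
wrist_force: [0.6, -0.6, -3.3]
finger_gap: 0.131
grip_force: 45.0
```

Request:
{"fn": "move_arm", "kwargs": {
  "targets": [
    {"grip": 0, "offset": [0, 0, 0], "turn": [0, 0, 0.06]},
    {"grip": 0, "offset": [0, 0, 0], "turn": [0, 0, 0.06]},
    {"grip": 0, "offset": [0, 0, 0], "turn": [0, 0, 0.06]},
    {"grip": 0, "offset": [0, 0, 0], "turn": [0, 0, 0.06]},
    {"grip": 0, "offset": [0, 0, 0], "turn": [0, 0, 0.06]},
    {"grip": 0, "offset": [0, 0, 0], "turn": [0, 0, 0.06]},
    {"grip": 0, "offset": [0, 0, 0], "turn": [0, 0, 0.06]},
    {"grip": 0, "offset": [0, 0, 0], "turn": [0, 0, 0.06]},
    {"grip": 0, "offset": [0, 0, 0], "turn": [0, 0, 0.06]},
    {"grip": 0, "offset": [0, 0, 0], "turn": [0, 0, 0.06]}
  ]
}}

```text
time_s: 20.9
eef_pos: [616.6, 268.0, 142.0]
eef_rot: [-0.0, 0.672, 0.74, -0.0]
wrist_force: [0.0, -0.1, -2.8]
finger_gap: 0.131
grip_force: 45.0
```

Request:
{"fn": "move_arm", "kwargs": {
  "targets": [
    {"grip": 0, "offset": [0, 0, 0], "turn": [0, 0, 0.06]},
    {"grip": 0, "offset": [0, 0, 0], "turn": [0, 0, 0.06]},
    {"grip": 0, "offset": [0, 0, 0], "turn": [0, 0, 0.06]},
    {"grip": 0, "offset": [0, 0, 0], "turn": [0, 0, 0.06]},
    {"grip": 0, "offset": [0, 0, 0], "turn": [0, 0, 0.06]},
    {"grip": 0, "offset": [0, 0, 0], "turn": [0, 0, 0.05]},
    {"grip": 0, "offset": [0, 0, 0], "turn": [0, 0, 0.04]},
    {"grip": 0, "offset": [0, 0, 0], "turn": [0, 0, 0.02]},
    {"grip": 0, "offset": [0, 0, 0], "turn": [0, 0, 0]}
  ]
}}

```text
time_s: 21.65
eef_pos: [616.7, 268.0, 142.1]
eef_rot: [-0.0, 0.808, 0.589, -0.0]
wrist_force: [0.0, -0.3, -2.5]
finger_gap: 0.131
grip_force: 45.0
```

```bash
python3 - <<'E'
from h import *
plan([617,268.5,128],-21.2)
E
```

```text
t 21.65 tcp [616.66 268.04 142.11] yaz -17.79870164487617 zaxis [-0. -0. -1.] q [ 0.24  0.64  1.35 -0.    1.16  0.55] F [ 0.02 -0.35 -2.53] 0.13148271222111033 44.99605491757393
offset cm [0.05 0.02 1.41]
dyaw deg -3.401298355123828
turn rotvec [-0.    0.    0.06] then offset in new axes [0.06 0.02 1.41]
```

Request:
{"fn": "move_arm", "kwargs": {
  "targets": [
    {"grip": 0, "offset": [0, 0, 0.1], "turn": [0, 0, 0.02]},
    {"grip": 0, "offset": [0, 0, 0.2], "turn": [0, 0, 0.02]},
    {"grip": 0, "offset": [0, 0, 0.3], "turn": [0, 0, 0.02]},
    {"grip": 0, "offset": [0, 0, 0.3], "turn": [0, 0, 0]},
    {"grip": 0, "offset": [0, 0, 0.2], "turn": [0, 0, 0]},
    {"grip": 0, "offset": [0, 0, 0.2], "turn": [0, 0, 0]},
    {"grip": 0, "offset": [0, 0, 0.1], "turn": [0, 0, 0]},
    {"grip": 0, "offset": [0, 0, 0], "turn": [0, 0, 0]},
    {"grip": 0, "offset": [0, 0, 0], "turn": [0, 0, 0]},
    {"grip": 0, "offset": [0, 0, 0], "turn": [0, 0, 0]}
  ]
}}

```text
time_s: 22.48
eef_pos: [616.9, 268.1, 128.5]
eef_rot: [0.0, 0.825, 0.565, 0.0]
wrist_force: [-0.1, -0.5, -2.8]
finger_gap: 0.129
grip_force: 45.0
```

```bash
python3 - <<'E'
from h import *
plan([617,268.5,128],-21.2)
s=state();t=s['eef_pos'];M=rot(s)
d=grab('wrist');P=pts(d);L=(P-t)@M
np.savez('pics/w9.npz',**d)
z=P[...,2]
m=(z>172)&(z<195)&(np.hypot(P[...,0]-617,P[...,1]-268)<80);m[232:]=0;x=P[m];print('bar',m.sum(),np.median(x,0),cv2.minAreaRect(x[:,:2].astype(np.float32)))
m=(z>90)&(z<110)&(np.hypot(P[...,0]-617,P[...,1]-268)<95);x=P[m];A=np.linalg.lstsq(np.c_[x[:,:2]-[617,268],np.ones(len(x))],x[:,2],rcond=None)[0];print('dish fit',len(x),A)
r=np.hypot(*(x[:,:2]-[617,268]).T);k=r>66;print('nose pts',k.sum(),x[k].mean(0) if k.any() else'')
e=grab('scene');b=cv2.resize(e['img'][130:280,300:460],(400,375),interpolation=3)
g=grab('top');np.savez('pics/top9.npz',**g);c=cv2.resize(g['img'][50:280,280:420],(365,600),interpolation=3)
o=np.zeros((600,800,3),np.uint8);o[:225,:360]=cv2.resize(d['img'],(360,225));o[225:,:400]=b;o[:,420:785]=c;cv2.imwrite('pics/c9.png',o[:,:,::-1])
E
```

```text
t 22.4833 tcp [616.89 268.11 128.49] yaz -21.20173810168828 zaxis [ 0.  0. -1.] q [0.24 0.65 1.36 0.   1.13 0.61] F [-0.05 -0.46 -2.76] 0.129330778386797 44.995826818048954
offset cm [ 0.04 -0.    0.05]
dyaw deg 0.0017381016882893618
turn rotvec [ 0. -0. -0.] then offset in new axes [ 0.04 -0.    0.05]
bar 3083 [631.78 307.77 187.87] ((630.3045043945312, 302.96417236328125), (55.087158203125, 16.146982192993164), 74.7169189453125)
dish fit 13592 [ 0.03  0.04 95.56]
nose pts 600 [681.2  244.09 100.04]
```

View pics/c9.png

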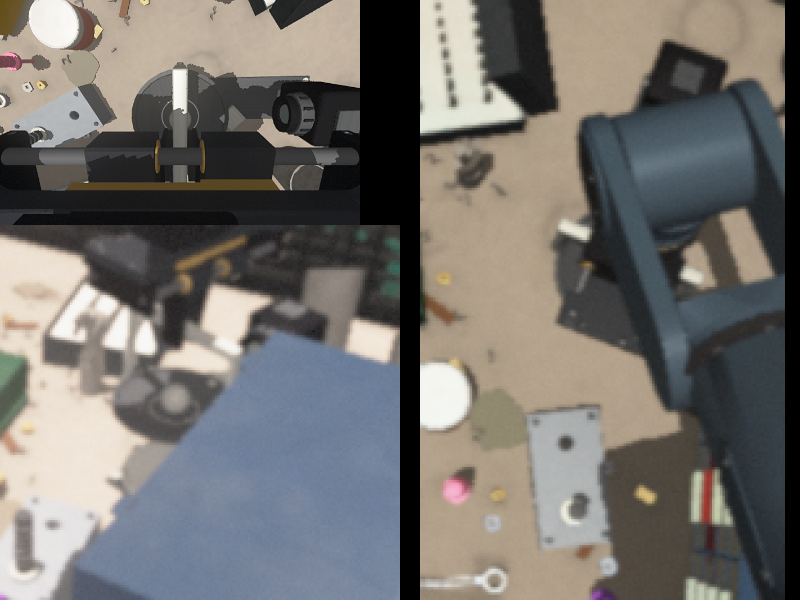

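The dish hangs level with its nose toward the lens (the lens is at (290,110) in the wrist inset). The ball sits centred at (178,400) in the scene inset, and the stylus stands in its holder. One numeric check of level, ball and lens before handing in.

```bash
python3 - <<'E'
from h import *
d=dict(np.load('pics/w9.npz'));P=pts(d)
t=np.array([616.89,268.11,128.49]);M=rot(state());L=(P-t)@M
L[232:]=np.nan
m=(abs(L[...,1])<4.5)&(L[...,2]<-50)&(L[...,2]>-70)&(L[...,0]<62);x=L[m]
print('bar',m.sum(),np.median(x,0),'dz/dx,dz/dy',np.linalg.lstsq(np.c_[x[:,:2],np.ones(len(x))],x[:,2],rcond=None)[0])
r=np.hypot(L[...,0],L[...,1]);z=P[...,2]
m=(r>56)&(r<60.5)&(z>90)&(z<110);x=L[m];print('rim',m.sum(),np.linalg.lstsq(np.c_[x[:,:2],np.ones(len(x))],x[:,2],rcond=None)[0],x.min(0),x.max(0))
m=(r<30)&(z>104)&(z<125);x=P[m]
if m.sum()>20:
    A=np.c_[2*x,np.ones(len(x))];s=np.linalg.lstsq(A,(x**2).sum(1),rcond=None)[0];print('ball',m.sum(),s[:3],'R',np.sqrt(s[3]+(s[:3]**2).sum()))
# ball centre by known radius from scene depth
e=grab('scene');S=pts(e);k=(np.hypot(S[...,0]-617,S[...,1]-268)<22)&(S[...,2]>100)&(S[...,2]<125);x=S[k];print(k.sum())
from scipy.optimize import least_squares as ls
if k.sum()>8:print(ls(lambda c:np.linalg.norm(x-c,axis=1)-14,[617,268,103]).x)
E
```

```text
bar 2174 [ 41.03  -0.14 -59.52] dz/dx,dz/dy [ -0.     0.01 -59.44]
rim 1738 [-0.   -0.   27.72] [-18.18 -60.48  25.12] [58.41 60.4  35.45]
ball 244 [615.91 266.46 103.69] R 13.602738245859326
87
[616.25 267.04 102.23]
```

```bash
python3 -c "
from workcell import *
print(finish_job())"
```

```text
the job is handed in; nothing more can be done
None
```

The job is handed in at about 22.5 s of 61 s: I pressed the button with the stylus (8.4 N), stood the stylus back in its holder, and am holding the dish level in front of the lens, nose within about 1 degree of the lens axis. The ball is within about 2 mm of the dish centre and about 3 mm above lens height by my measurements; the judge returned no verdict.

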